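# Lock the canister's two open latches on the stop bracket and return it to the row

## Robot

A 6-joint arm with a two-finger parallel gripper is mounted at the origin on the work surface. World frame = base frame: x ahead of the robot, y to its left, z up, the work surface at z = 0. Lengths are in mm, angles in rad, forces in N, time in s.
With the tool pointing down it reaches from about 325 to 875 mm from the base axis. Payload 4.4 kg.
Tool frame: the origin (TCP) lies on the centre line of the jaws, within the pads' length; the fingertips stand ahead of it and the grasp point (between the pads) lies 6 mm ahead of it (ctrl.tcp_to_tips is the z of the fingertips in the tool frame, in mm); z points along the fingers, y is the line along which they close (so a half turn about z gives the same grasp; the last joint's range is limited). The gripper opens to 85 mm and grips with 20 to 120 N. Pads are 22 mm wide; open, the fingers measure 114 mm over their backs; the gripper's body (76 mm by 85 mm) begins 54 mm behind the grasp point. The pads swing forward as they close: fully open they stand 13 mm farther back than shut.
Start: joints at [-1.494, 0.207, 1.542, -0, 1.393, -0.15], TCP at [129.842, -560.15, 256.282] pointing down, gripper open.
Joint ranges: [-2.73, 2.73], [-0.86, 2.22], [0.23, 2.46], [-1.11, 4.25], [0.08, 2.63], [-2.82, 2.82]. Speed limits (rad/s): [2.79, 2.79, 3.14, 3.14, 3.14, 3.14].

## Interface

Orientations are given as a 3x3 rotation matrix whose columns are the frame's x, y, z axes.
In Python, from plant import ctrl, sensors, optics gives the robot as it stands. Calls block until the motion is done:
- ctrl.move_ptp(position, orientation): joint-space move of the TCP to a pose.
- ctrl.move_l(position, rot=None, vel=150, threshold=None): straight line of the TCP; rot=None keeps the orientation; vel is the mean speed in mm/s. With threshold (N) it stops when the force on the tool has changed by that much, and returns True; else False.
- ctrl.set_joints(angles): joint-space move.
- ctrl.gripper_to(opening, force=None): finger opening in mm; force is the grip in N (None keeps the last); returns when the fingers have stopped.
- ctrl.hold(seconds).
- ctrl.solve_ik(position, orientation): joint angles nearest the present ones, or None.
- sensors.read_state(): the state.
- optics.grab_frame(name): name is "side" or "top" or "wrist"; returns (picture, depth): 480x640x3 uint8, red, green, blue; 480x640 float32, mm along the optical axis (not along the pixel's ray), 0 where there is no reading.
- optics.camera_params(name): a dict with "mtx" (3x3 intrinsics, pixels), "R" (3x3) and "t" (3): a world point X has camera coordinates R X + t; the wrist camera has in their place "T_tool_cam" (4x4, takes a point from camera to tool coordinates, whose origin is the TCP and whose axes are the flange's). Camera axes: x right, y down, z forward; pixel columns grow to the right and rows downward; lengths in mm; the calibration is good to about 2 mm. A picture is of the moment at which its call begins: read the wrist's pose just before it. camera_params takes no time and is no camera call.
A pose or a line that the arm cannot do raises ctrl.MotionError and nothing moves.
- ctrl.finish_job(): hands the job in; it is judged then, once.
The state is a dict: "t": time; "q": joint angles; "qvel": joint speeds; "tau": joint torques, N m; "eef_pos": TCP position; "eef_rot": TCP orientation; "force": force on the tool from outside, world axes, zero at the start; "wrist_torque": the same for the moment, N m; "grip_width": finger opening in mm; "grasp_force": force on a finger pad.
Only numpy, scipy, OpenCV 4.12 (cv2) and the standard library are available. Lean on these libraries where they do the work, as an engineer would, in place of code of your own. Each camera call takes 0.05 s, during which the arm holds its last target. There are 200 camera calls.

## Task

Pick up the canister whose lid has two orange latches standing open. Push one open latch shut by pressing that side of the canister squarely against the upright front face of the steel stop bracket, turn the canister so that the other open latch faces the same bracket face, and press that one shut too. Then set the canister down gently, upright and square, on the middle of the cork mat at the free place in the row, let go, and leave the other two canisters and the egg timer where they stand.

Things in the scene. Friction and masses are not known exactly. Their poses are not given: they have to be found in the camera images.
- canister_centre (a point): Workpiece: clear square canister, body 90 x 90 mm, white lid 94 x 94 mm with its top 120 mm above the underside, 0.25 to 0.5 kg; square grey grip knob amid the lid. Point on its vertical middle axis, 60 mm above the underside. z up; +x points to the side with latch_a, +y to the side with latch_b (the two open ones); latches on the -x and -y sides are already locked.
- canister_knob (a point): Middle of the canister's grey knob (30 x 30 mm, 40 mm tall, sides parallel to the canister's x and y; lift it by this), 140 mm above the canister's underside, 20 mm above the lid top; same axes as the canister.
- latch_a (a joint): Orange flap on the canister's +x side, 52 wide, 34 long, 5 mm thick, hinged at its upper edge 116 mm above the underside. 0 = locked: hangs flat, outer face 54.5 mm from the middle axis, lower edge 82 mm up. Open: stands out, 0.42 to 0.6 rad (lower edge 65 to 72 mm from the axis), limit 0.65. Stays where left; 3 to 8 N on the lower edge shuts it.
- latch_b (a joint): The same latch on the canister's +y side.
- stop: Fixed bent steel bracket: upright flat plate 130 mm wide, 125 mm tall, 6 mm thick, with foot and braces behind it. Origin on the work surface at the foot of the middle of its front face; z up; the front face looks along -x (so a canister pressed on it moves along +x), y along the plate.
- spot: The free place: cork mat 104 x 104 mm, 3 mm thick, fixed on the 18 mm high grey riser board between or beside the two other canisters (places 130 mm apart along y). Origin at the middle of its underside, 18 mm above the work surface, so its top is at 21 mm. x across the row, y along the row, z up.
- riser: Grey laminate riser board 130 x 400 x 18 mm under the row, fixed; origin at the middle of its underside, y along the row.
- neighbour_1_centre (a point): Identical canister with all four latches locked, standing on the riser (leave alone): 109 mm wide over its latches, knob top 178 mm above the work surface; point on its middle axis 60 mm above its underside.
- neighbour_2_centre (a point): The other standing canister, as neighbour_1.
- timer: Stainless steel egg timer with dial, round, 66 mm across, 54 mm tall, loose; origin at the middle of its underside. Leave alone.
Things that resemble listed ones, but are neither listed nor needed, are in the scene too. Leave any yellow look-alike of the stop alone.

How it is judged (in metres and radians):
On the way, in this order (a step that is already met when the one before it is completed fails the run):
1. one of the two open latches is shut by the stop, its side facing the stop's front (contact force between canister and stop above 0.5 N and ((value of joint latch_a below 0.2 rad and value of joint latch_b above 0.3 rad and angle between the x axis of canister_centre and the x axis of stop, either way round below 0.35 rad) or (value of joint latch_b below 0.2 rad and value of joint latch_a above 0.3 rad and angle between the y axis of canister_centre and the x axis of stop, either way round below 0.35 rad))), for 0.05 s.
2. the canister is turned so that the side of the latch still open is square to the stop's front (((value of joint latch_a below 0.2 rad and value of joint latch_b above 0.2 rad and angle between the y axis of canister_centre and the x axis of stop, either way round below 0.35 rad) or (value of joint latch_b below 0.2 rad and value of joint latch_a above 0.2 rad and angle between the x axis of canister_centre and the x axis of stop, either way round below 0.35 rad))), for 0.05 s.
3. the second latch is shut by the stop as well (contact force between canister and stop above 0.5 N and value of joint each of latch_a, latch_b below 0.2 rad), for 0.05 s.
At the end, for the whole second after the job is handed in: Both latches are within 0.15 rad of locked; the canister stands upright (within 0.08 rad), at rest, on the cork mat, its middle axis within 18 mm of the mat's middle, its sides parallel to the mat's within 0.2 rad (any of the four ways round) (value of joint each of latch_a, latch_b below 0.15 rad and horizontal distance between canister_centre and spot below 0.018 m and z of canister_centre in the frame of spot between 0.058 and 0.068 m and angle between canister_centre's own z axis and vertical below 0.08 rad and (angle between the x axis of canister_centre and the x axis of spot, either way round below 0.2 rad or angle between the x axis of canister_centre and the y axis of spot, either way round below 0.2 rad) and linear speed of canister below 0.02 m/s); the robot touches nothing.
It fails at once if a neighbouring canister is shifted by more than 15 mm (distance of any of neighbour_1_centre, neighbour_2_centre from where it was at the start of the episode above 0.015 m).
It fails at once if the egg timer is shifted by more than 25 mm (distance of timer from where it was at the start of the episode above 0.025 m).
It fails at once if the canister is tipped by more than 0.6 rad (angle between canister_centre's own z axis and vertical above 0.6 rad).
It fails at once if the canister is dropped or banged down on the mat (faster than 0.4 m/s within 7 mm of standing on it) (linear speed of canister above 0.4 m/s and horizontal distance between canister_centre and spot below 0.06 m and z of canister_centre in the frame of spot below 0.07 m).
It also fails if it takes over 54 s, if anything falls off the work surface, if the arm or the gripper's body presses on something with over 40 N, if the wrist force passes 120 N, or if a joint passes its speed limit or range.

## Working session

There is one attempt and no reset: what is moved stays moved. The work goes in short steps, each a Python script; the robot and the scene stay as the last script left them, time stands still between calls to the robot, and variables do not carry over. Pictures are saved under pics/ and viewed, at most 10 in all, crops included, and the job is handed in when it is done.

```bash
mkdir -p pics
python3 - <<'E'
from plant import ctrl,sensors,optics
import cv2,numpy as np
for n in("top","side"):
    im,d=optics.grab_frame(n); cv2.imwrite(f"pics/{n}0.png",im[:,:,::-1]); np.savez(f"{n}0.npz",im=im,d=d)
    p=optics.camera_params(n); print(n,p)
print(sensors.read_state()["t"],ctrl.tcp_to_tips)
E
```

```text
top {'mtx': array([[460.03788092,   0.        , 325.34177144],
       [  0.        , 460.03788092, 242.58816603],
       [  0.        ,   0.        ,   1.        ]]), 'R': array([[ 0.02754568, -0.99929334,  0.02557465],
       [-0.99260124, -0.03036991, -0.11756043],
       [ 0.11825405, -0.02214715, -0.99273636]]), 't': array([ 12.02302166, 556.12046513, 879.69773949])}
side {'mtx': array([[489.46794288,   0.        , 325.3186996 ],
       [  0.        , 489.46794288, 244.47767579],
       [  0.        ,   0.        ,   1.        ]]), 'R': array([[ 0.95942042, -0.28132491, -0.01920292],
       [-0.18131305, -0.56332011, -0.80609927],
       [ 0.21595841,  0.77686984, -0.59146869]]), 't': array([-505.79611899,  206.31823895,  683.12200737])}
0.1 25.0
```

View pics/top0.png

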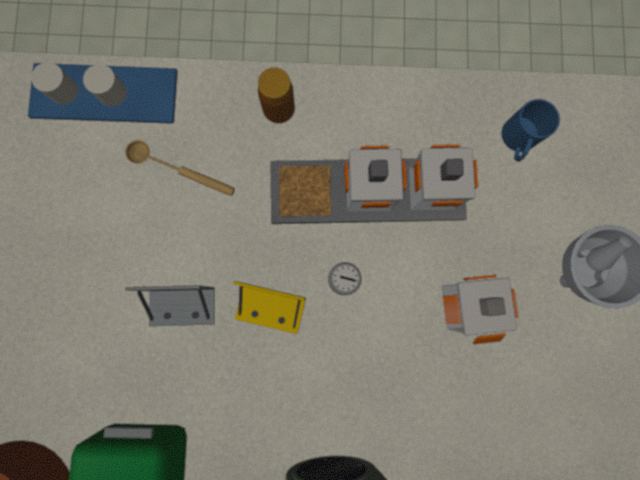

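View pics/side0.png

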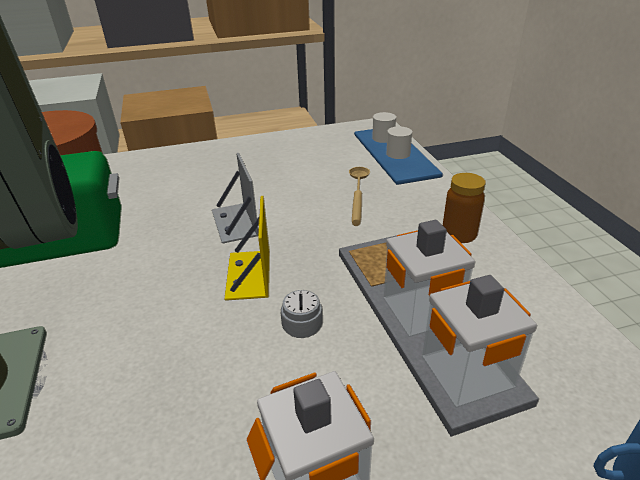

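The workpiece is the canister at top (490,307). Its left (+y) and lower (−x) latches look open. The free mat is at (305,190), the steel stop at about (170,290) facing image-up (+x), with the yellow look-alike at (270,305) and the timer at (345,278). Now I'll measure.

```bash
cat > h.py <<'E'
import numpy as np,cv2
from plant import ctrl,sensors,optics
def cloud(n,d):
    p=optics.camera_params(n); v,u=np.mgrid[:480,:640]
    K=p["mtx"]; c=np.dstack([(u-K[0,2])/K[0,0]*d,(v-K[1,2])/K[1,1]*d,d])
    if "R" in p: return (c-p["t"])@p["R"]       # R^T(c-t)
    s=sensors.read_state(); T=p["T_tool_cam"]
    return (c@T[:3,:3].T+T[:3,3])@np.array(s["eef_rot"]).T+s["eef_pos"]
def rect(P,m):
    q=P[m][:,:2].astype(np.float32); r=cv2.minAreaRect(q); return [np.round(a,1) for a in r],len(q),np.round(np.median(P[m][:,2]),1)
def tool(yaw): # pointing down, tool y axis at angle yaw in world
    c,s=np.cos(yaw),np.sin(yaw); y=np.array([c,s,0]); z=np.array([0,0,-1.]); return np.column_stack([np.cross(y,z),y,z])
E
python3 - <<'E'
from h import *
f=np.load("top0.npz");im,d=f["im"].astype(int),f["d"];P=cloud("top",d);z=P[...,2];ok=d>0
v,u=np.mgrid[:480,:640]
box=lambda a,b,c,e:(u>=a)&(u<b)&(v>=c)&(v<e)&ok
r,g,b=im[...,0],im[...,1],im[...,2]
org=(r>1.6*g)&(r>2*b)&(r>120); white=(abs(r-b)<30)&(r>130)
W=box(425,530,265,355)
print("lid",rect(P,W&white&(abs(z-120)<8)));print("knob",rect(P,W&(abs(z-160)<8)))
for nm,m in dict(left=box(425,460,280,340),bot=box(460,520,332,355),right=box(511,530,280,330),top=box(460,510,268,281)).items():
    q=P[m&org]; print(nm,len(q),np.round(q.min(0)),np.round(q.max(0)))
S=box(120,222,275,335)
print("stop upper",rect(P,S&(z>90)&(z<135)),"max z",np.percentile(P[S][:,2],[50,90,99]).round())
for lo in(100,110,118):
    q=P[S&(z>lo)&(z<135)]; print(lo,len(q),q.min(0).round(),q.max(0).round())
    if len(q)>5: print(cv2.fitLine(q[:,:2].astype(np.float32),cv2.DIST_HUBER,0,.01,.01).ravel())
mat=box(272,338,160,222)&(r>b*1.5)
print("mat",rect(P,mat)); 
rz=box(268,470,155,226)&(abs(z-18)<5);print("riser",rect(P,rz))
for nm,B in dict(n1=box(340,412,140,215),n2=box(412,485,140,215)).items(): print(nm,"lid",rect(P,B&(abs(z-138)<6)&white),"knob",rect(P,B&(abs(z-178)<6)))
print("timer",rect(P,box(325,365,258,300)&(z>40)))
print("yellow",rect(P,box(228,312,275,335)&(z>20)))
E
```

```text
lid ([array([ 439.7, -260.5]), array([90.4, 90.8]), np.float64(7.1)], 1915, np.float64(121.1))
knob ([array([ 440.8, -260.5]), array([30. , 29.8]), np.float64(7.7)], 333, np.float64(160.8))
left 252 [ 409. -211.   93.] [ 458. -190.  122.]
bot 69 [ 384. -291.  114.] [ 392. -243.  122.]
right 40 [ 424. -316.  113.] [ 470. -307.  119.]
top 41 [ 489. -278.  114.] [ 496. -230.  120.]
stop upper ([array([455. , 312.2]), array([ 10.8, 130. ]), np.float64(3.5)], 310, np.float64(125.2)) max z [  3.  31. 127.]
100 292 [451. 247. 100.] [464. 377. 130.]
[ 5.2575253e-02 -9.9861699e-01  4.5699265e+02  3.1027231e+02]
110 277 [451. 247. 110.] [463. 377. 130.]
[ 4.9942169e-02 -9.9875212e-01  4.5706647e+02  3.1103720e+02]
118 264 [451. 248. 118.] [463. 377. 130.]
[ 4.9931690e-02 -9.9875265e-01  4.5719931e+02  3.1090536e+02]
mat ([array([662.6,  73.3]), array([103. , 103.8]), np.float64(2.2)], 2510, np.float64(22.1))
riser ([array([669.7, -57.2]), array([131.1, 399. ]), np.float64(2.9)], 5560, np.float64(19.9))
n1 lid ([array([670.3, -55.6]), array([90.8, 90.1]), np.float64(2.2)], 1893, np.float64(139.1)) knob ([array([668.6, -56.7]), array([29.5, 30.7]), np.float64(2.6)], 308, np.float64(178.8))
n2 lid ([array([ 677.8, -186.4]), array([92.2, 92.2]), np.float64(3.6)], 1815, np.float64(139.2)) knob ([array([ 675.1, -186.2]), array([29.1, 30.8]), np.float64(3.2)], 308, np.float64(178.8))
timer ([array([486.1, -12.5]), array([55.9, 56.5]), np.float64(46.7)], 688, np.float64(48.8))
yellow ([array([429.8, 132.8]), array([128.9,  62.1]), np.float64(78.3)], 454, np.float64(123.7))
```

Run:
```python
from h import *
f=np.load("top0.npz");im,d=f["im"].astype(int),f["d"];P=cloud("top",d)
r,g,b=im[...,0],im[...,1],im[...,2]; v,u=np.mgrid[:480,:640]
m=(r>1.5*g)&(r>2*b)&(r>50)&(u>430)&(u<530)&(v>265)&(v<355)&(d>0)
C=np.array([440.5,-260.5]);a=np.radians(7.4);R=np.array([[np.cos(a),-np.sin(a)],[np.sin(a),np.cos(a)]])
q=P[m];l=(q[:,:2]-C)@R
for nm,s in (("+x",l[:,0]>46),("-x",l[:,0]<-46),("+y",l[:,1]>46),("-y",l[:,1]<-46)): print(nm,s.sum(),np.abs(l[s]).max(1).max().round(1),q[s][:,2].min().round())
q0=sensors.read_state()["q"]
D=np.radians
for k in (-180,-90,0,90,180):
    out=[]
    for pos,yaw in(((440.5,-260.5,250),7.4),((440.5,-260.5,151),7.4),((600,312,220),2.9),((514,314,160),2.9),((600,312,160),92.9),((514,314,160),92.9),((663,73,300),93.1),((663,73,172),93.1),((663,73,172),3.1)):
        j=ctrl.solve_ik(pos,tool(D(yaw+k))); out.append(None if j is None else round(float(j[5]),2))
    print(k,out)
j=ctrl.solve_ik((400,-262,330),tool(D(97.4)));print(j)
```

```text
+x 54 53.8 98.0
-x 185 65.5 94.0
+y 370 69.4 93.0
-y 53 54.1 113.0
-180 [2.31, 2.31, None, -2.79, 1.87, 1.92, 1.5, 1.5, None]
-90 [0.74, 0.74, 1.87, 1.92, 0.3, 0.35, -0.07, -0.07, 1.5]
0 [-0.83, -0.83, 0.3, 0.35, -1.27, -1.22, -1.64, -1.64, -0.07]
90 [-2.4, -2.4, -1.27, -1.22, None, -2.79, None, None, -1.64]
180 [2.31, 2.31, None, -2.79, 1.87, 1.92, 1.5, 1.5, None]
[-7.61144721e-01 -5.41640116e-02  1.66905833e+00 -4.44089210e-16
  1.52669833e+00 -2.46109541e+00]
```

Run:
```python
from h import *
ctrl.move_ptp((440.5,-260.5,300),tool(np.radians(-82.6))); ctrl.hold(.2)
print(optics.camera_params("wrist"))
im,d=optics.grab_frame("wrist");P=cloud("wrist",d);z=P[...,2]
cv2.imwrite("pics/w1.png",im[:,:,::-1])
near=(d>0)&(np.hypot(P[...,0]-440,P[...,1]+260)<60)
print("lid",rect(P,near&(abs(z-120)<6)),"knob",rect(P,near&(abs(z-160)<6)))
s=sensors.read_state();print(s["t"],s["eef_pos"],s["force"],s["grip_width"])
```

```text
{'mtx': array([[420.44934403,   0.        , 319.70904305],
       [  0.        , 420.44934403, 244.0436202 ],
       [  0.        ,   0.        ,   1.        ]]), 'T_tool_cam': array([[-8.15944878e-04, -9.56572839e-01, -2.91492262e-01,
         7.37007348e+01],
       [ 9.99999647e-01, -7.22627966e-04, -4.27792850e-04,
         1.05289260e+00],
       [ 1.98574560e-04, -2.91492508e-01,  9.56573091e-01,
        -1.17208435e+02],
       [ 0.00000000e+00,  0.00000000e+00,  0.00000000e+00,
         1.00000000e+00]])}
lid ([array([ 439.2, -261.8]), array([109.1, 111.1]), np.float64(7.3)], 14920, np.float64(119.5)) knob ([array([ 439.5, -263. ]), array([30.8, 30. ]), np.float64(7.8)], 2126, np.float64(159.4))
1.95 [ 440.14068203 -261.2047695   299.84407119] [-0.30387666 -0.31301632  0.3098363 ] 85.59475309505156
```

View pics/w1.png

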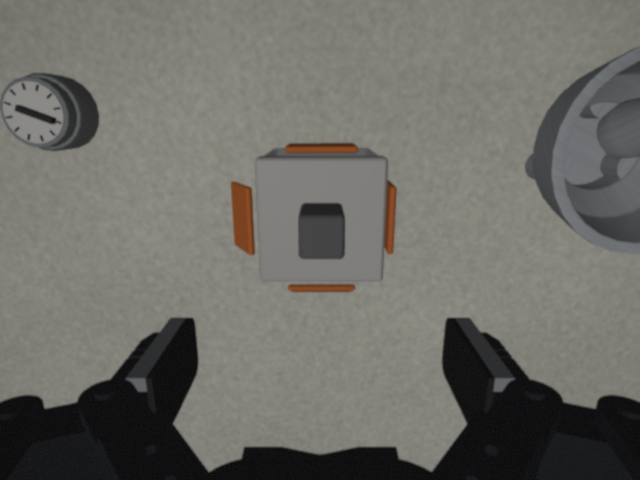

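Run:
```python
from h import *
T=tool(np.radians(-82.6))
ctrl.move_l((439.7,-261.8,200),T,vel=150)
print(ctrl.move_l((439.7,-261.8,150),vel=60,threshold=8))
ctrl.gripper_to(20,force=90); s=sensors.read_state();print(s["eef_pos"],s["grip_width"],s["grasp_force"],s["force"])
ctrl.move_l((439.7,-261.8,180),vel=60); s=sensors.read_state();print(s["force"],s["grip_width"],s["wrist_torque"])
ctrl.move_l((439.7,-261.8,350),vel=200)
ctrl.move_ptp((600,313,350),tool(np.radians(-87.1)))
ctrl.hold(.2)
n="top";im,d=optics.grab_frame(n);cv2.imwrite("pics/t2.png",im[:,:,::-1])
n="side";im,d=optics.grab_frame(n);cv2.imwrite("pics/s2.png",im[:,:,::-1])
s=sensors.read_state();print(s["t"],s["eef_pos"],s["force"],s["grip_width"])
```

```text
False
[ 440.10061087 -262.32170862  150.46751946] 28.667414973910482 89.57694411277771 [ 0.28368417 -1.17227375  2.28604641]
[-0.14956312 -0.15858583 -3.5388521 ] 29.012500062939445 [ 0.02864844  0.00836862 -0.01709538]
8.3917 [600.26450886 312.34327729 350.14706163] [ 0.05185811 -0.71160971 -4.18786356] 29.232530931534807
```

View pics/s2.png

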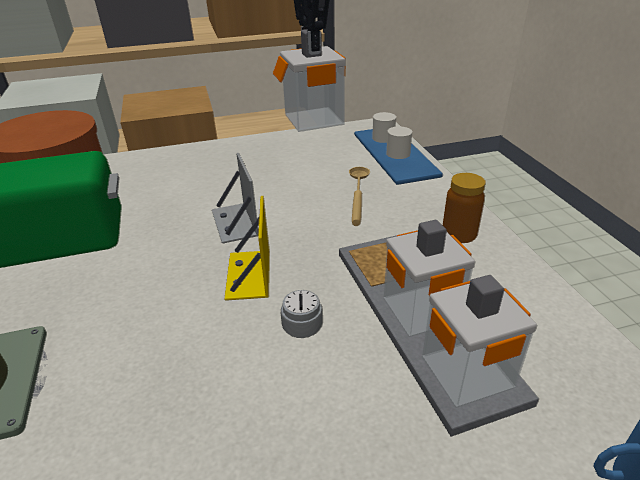

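```bash
cat > press.py <<'E'
from h import *
import sys
yaw=float(sys.argv[1]); pic=sys.argv[2]
T=tool(np.radians(yaw)); n=np.array([np.cos(np.radians(2.9)),np.sin(np.radians(2.9)),0]); O=np.array([459.8,312,0])
at=lambda d,z:O+n*d+[0,0,z]
ctrl.move_ptp(at(105,200),T)
ctrl.move_l(at(105,154),T,vel=120); ctrl.move_l(at(78,154),vel=80); ctrl.hold(.2)
f0=np.array(sensors.read_state()["force"])
for d in (62,58,56,54,52,50):
    hit=ctrl.move_l(at(d,154),vel=25,threshold=20); s=sensors.read_state()
    print(d,hit,((np.array(s["eef_pos"])-O)@n).round(1),(np.array(s["force"])-f0).round(1),s["wrist_torque"].round(2))
    if hit or np.abs((np.array(s["force"])-f0)@n)>18: break
ctrl.hold(.25); s=sensors.read_state();print("F",s["force"],((np.array(s["eef_pos"])-O)@n).round(1))
for c in("side","top"):
    im,d=optics.grab_frame(c);cv2.imwrite(f"pics/{pic}{c}.png",im[:,:,::-1])
ctrl.move_l(at(105,154),vel=80); ctrl.hold(.1)
im,d=optics.grab_frame("top");cv2.imwrite(f"pics/{pic}after.png",im[:,:,::-1]);np.savez(f"{pic}after.npz",im=im,d=d)
im,d=optics.grab_frame("side");cv2.imwrite(f"pics/{pic}afters.png",im[:,:,::-1])
s=sensors.read_state();print(s["t"],s["grip_width"],s["force"])
E
python3 press.py -87.1 p1
python3 - <<'E'
import cv2,numpy as np
c=lambda f,a:cv2.resize(cv2.imread(f"pics/{f}.png")[a],(390,390))
t=(slice(225,355),slice(100,230));s=(slice(110,240),slice(210,340))
a=np.vstack([np.hstack([c("p1top",t),c("p1side",s)]),np.hstack([c("p1after",t),c("p1afters",s)])]);cv2.imwrite("pics/m1.png",cv2.resize(a,(600,600)))
E
```

```text
62 False 61.9 [0.6 0.9 1.2] [ 0.04 -0.1   0.03]
58 False 57.5 [-1.   0.1  0.1] [ 0.01 -0.05 -0.04]
56 False 55.7 [-0.6 -0.   0.1] [-0.01 -0.11 -0.02]
54 False 54.2 [ 0.9  0.1 -0.3] [ 0.01 -0.33  0.07]
52 False 53.9 [ 4.7  1.1 -1.1] [ 0.05 -1.11  0.07]
50 False 53.6 [ 8.8  0.1 -3. ] [ 0.09 -1.85  0.09]
F [ 8.24229903  0.43983483 -6.95447846] 53.6
13.7667 28.813895351240607 [-0.02303415 -0.08571971 -3.31713174]
```

View pics/m1.png

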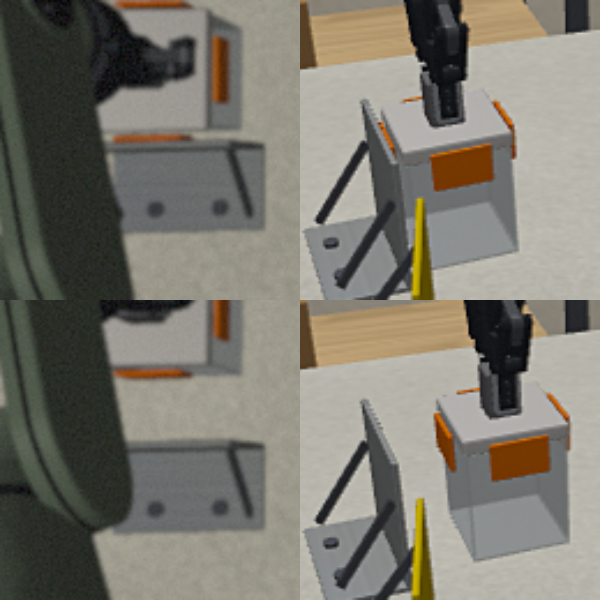

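```bash
cat > chk.py <<'E'
from h import *
import sys
def chk(f,n="top"):
    z_=np.load(f);im,d=z_["im"].astype(int),z_["d"];P=cloud(n,d)
    r,g,b=im[...,0],im[...,1],im[...,2]
    s=sensors.read_state();e=s["eef_pos"]; q=P-np.array(e)
    a=np.radians(2.9);R=np.array([[np.cos(a),-np.sin(a)],[np.sin(a),np.cos(a)]])
    q[...,:2]=q[...,:2]@R
    m=(d>0)&(r>1.5*g)&(r>2*b)&(r>50)&(abs(q[...,0])<90)&(abs(q[...,1])<90)&(P[...,2]>40)
    for nm,ax,sg in(("-x",0,-1),("+y",1,1),("-y",1,-1),("+x",0,1)):
        t=q[m];t=t[(sg*t[:,ax]>44)&(abs(t[:,1-ax])<30)]
        if len(t)>5:
            h=t[:,2]+150.5
            print(nm,len(t),"h,dist:",[(k,np.round(np.median(sg*t[(abs(h-k)<4),ax]),1),int((abs(h-k)<4).sum())) for k in (84,92,100,108,116)],"max",(sg*t[:,ax]).max().round(1))
    w=(d>0)&(abs(r-b)<30)&(abs(q[...,2]+30.5)<6)&(abs(q[...,0])<60)&(abs(q[...,1])<60); print("lid x range",np.percentile(q[w][:,0],[1,99]).round(1),"y",np.percentile(q[w][:,1],[1,99]).round(1))
chk(sys.argv[1],*sys.argv[2:])
E
python3 chk.py p1after.npz
python3 - <<'E'
from h import *
im,d=optics.grab_frame("side");np.savez("s3.npz",im=im,d=d)
E
python3 chk.py s3.npz side
```

```text
-x 101 h,dist: [(84, np.float64(nan), 0), (92, np.float64(nan), 0), (100, np.float64(54.0), 5), (108, np.float64(54.1), 11), (116, np.float64(51.8), 85)] max 54.2
-y 165 h,dist: [(84, np.float64(nan), 0), (92, np.float64(53.7), 20), (100, np.float64(53.8), 34), (108, np.float64(53.7), 25), (116, np.float64(51.9), 86)] max 54.5
+x 69 h,dist: [(84, np.float64(nan), 0), (92, np.float64(nan), 0), (100, np.float64(nan), 0), (108, np.float64(50.3), 5), (116, np.float64(51.1), 64)] max 53.7
lid x range [-46.4  46.5] y [-46.5  29.9]
-x 116 h,dist: [(84, np.float64(54.8), 6), (92, np.float64(55.1), 24), (100, np.float64(55.0), 24), (108, np.float64(55.1), 28), (116, np.float64(54.1), 34)] max 56.0
+y 7 h,dist: [(84, np.float64(nan), 0), (92, np.float64(nan), 0), (100, np.float64(nan), 0), (108, np.float64(nan), 0), (116, np.float64(52.6), 7)] max 53.9
-y 402 h,dist: [(84, np.float64(54.2), 44), (92, np.float64(54.7), 92), (100, np.float64(54.5), 93), (108, np.float64(54.6), 97), (116, np.float64(53.8), 76)] max 58.0
+x 33 h,dist: [(84, np.float64(51.3), 2), (92, np.float64(50.9), 2), (100, np.float64(nan), 0), (108, np.float64(52.3), 1), (116, np.float64(49.9), 28)] max 52.3
lid x range [-47.9  44.1] y [-49.1  42.9]
  return _methods._mean(a, axis=axis, dtype=dtype,
  ret = ret.dtype.type(ret / rcount)
  return _methods._mean(a, axis=axis, dtype=dtype,
  ret = ret.dtype.type(ret / rcount)
```

The pictures and depth agree: the −x latch lies flat, with its outer face about 55 mm from the axis from h 84 to 116 mm. Next I'll turn the canister by 90° and press the other latch.

```bash
python3 press.py 2.9 p2
python3 - <<'E' 2>/dev/null
from h import *
im,d=optics.grab_frame("side");np.savez("s4.npz",im=im,d=d)
E
python3 chk.py s4.npz side 2>/dev/null
python3 chk.py p2after.npz 2>/dev/null
python3 - <<'E'
import cv2,numpy as np
c=lambda f,a:cv2.resize(cv2.imread(f"pics/{f}.png")[a],(390,390))
t=(slice(225,355),slice(100,230));s=(slice(110,240),slice(210,340))
a=np.vstack([np.hstack([c("p2top",t),c("p2side",s)]),np.hstack([c("p2after",t),c("p2afters",s)])]);cv2.imwrite("pics/m2.png",cv2.resize(a,(600,600)))
E
```

```text
62 False 61.7 [1.9 0.8 0.2] [ 0.07 -0.07 -0.01]
58 False 57.5 [ 0.6 -0.1 -0.4] [0.02 0.02 0.05]
56 False 55.7 [ 0.5 -0.2 -0.7] [ 0.02 -0.02 -0.03]
54 False 54.5 [3.3 0.  0.9] [ 0.   -0.42  0.06]
52 False 54.2 [ 7.2 -0.  -3.3] [ 0.07 -1.3   0.08]
50 False 54.0 [10.6  0.6 -5.1] [ 0.05 -2.09  0.  ]
F [10.23302679  1.11069595 -7.51771754] 53.9
19.925 28.741070307501786 [ 0.47707166 -0.35241274 -3.71298223]
-x 119 h,dist: [(84, np.float64(55.1), 9), (92, np.float64(55.2), 25), (100, np.float64(55.3), 27), (108, np.float64(55.2), 23), (116, np.float64(54.4), 35)] max 56.1
-y 406 h,dist: [(84, np.float64(53.5), 44), (92, np.float64(54.2), 90), (100, np.float64(54.3), 96), (108, np.float64(53.9), 96), (116, np.float64(53.5), 80)] max 58.7
+x 30 h,dist: [(84, np.float64(51.1), 2), (92, np.float64(52.0), 3), (100, np.float64(nan), 0), (108, np.float64(nan), 0), (116, np.float64(49.9), 25)] max 52.4
lid x range [-48.1  43.5] y [-48.8  42.4]
-x 101 h,dist: [(84, np.float64(nan), 0), (92, np.float64(nan), 0), (100, np.float64(54.3), 5), (108, np.float64(54.4), 16), (116, np.float64(52.0), 74)] max 62.2
-y 157 h,dist: [(84, np.float64(nan), 0), (92, np.float64(53.2), 15), (100, np.float64(53.4), 32), (108, np.float64(53.2), 28), (116, np.float64(51.9), 81)] max 54.1
+x 54 h,dist: [(84, np.float64(nan), 0), (92, np.float64(nan), 0), (100, np.float64(nan), 0), (108, np.float64(50.1), 4), (116, np.float64(50.5), 50)] max 53.1
lid x range [-46.8  46.2] y [-46.1   7.9]
```

View pics/m2.png

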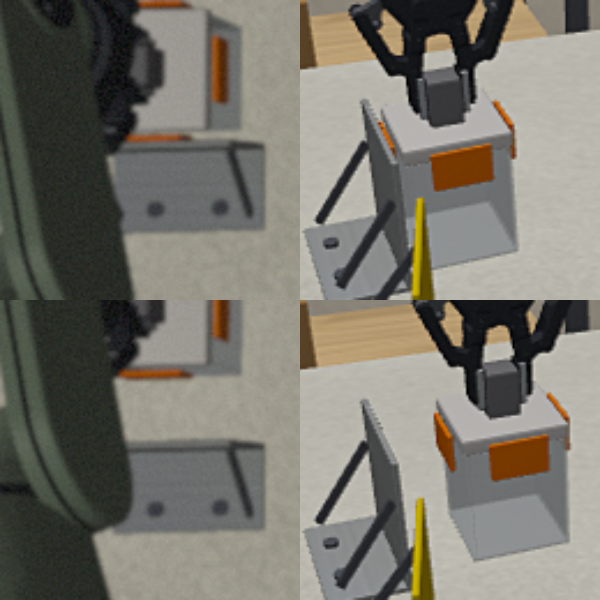

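Run:
```python
from h import *
p=np.array(sensors.read_state()["eef_pos"]); ctrl.move_l((p[0],p[1],350),vel=200)
ctrl.move_ptp((662.6,73.3,350),tool(np.radians(2.9)))
ctrl.move_l((662.6,73.3,190),vel=150); ctrl.hold(.2)
print(ctrl.move_l((662.6,73.3,176),vel=40,threshold=6))
print(ctrl.move_l((662.6,73.3,169),vel=12,threshold=5)); s=sensors.read_state();print(s["t"],s["eef_pos"],s["force"],s["wrist_torque"])
im,d=optics.grab_frame("side");cv2.imwrite("pics/s5.png",im[:,:,::-1])
```

```text
False
True
24.5 [662.9741439   73.29246141 171.43939774] [0.99552083 0.18053157 5.66039199] [-0.01679928  0.1153043   0.00152904]
```

View pics/s5.png

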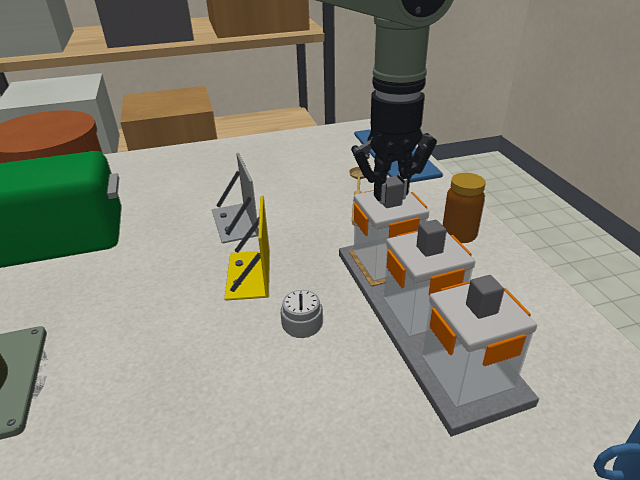

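The canister stands on the mat at (385,230), in line with the row, and contact came at the expected height (171.4 mm). I'll release, retreat and check.

Run:
```python
from h import *
p=np.array(sensors.read_state()["eef_pos"])
ctrl.gripper_to(60); ctrl.hold(.2)
ctrl.move_l((p[0],p[1],290),vel=120)
ctrl.move_ptp((400,300,350),tool(np.radians(2.9))); ctrl.hold(.2)
im,d=optics.grab_frame("top");cv2.imwrite("pics/t6.png",im[:,:,::-1]);P=cloud("top",d);z=P[...,2]
for nm,c in dict(can=(662.6,73.3),n1=(669,-56.5),n2=(676,-186.3)).items():
    m=(d>0)&(np.hypot(P[...,0]-c[0],P[...,1]-c[1])<64)
    print(nm,"lid",rect(P,m&(abs(z-138)<6)&(np.ptp(im.astype(int),axis=2)<30)),"knob",rect(P,m&(abs(z-178)<6)))
    o=P[m&(im[...,0]>1.5*im[...,1])&(im[...,0]>2.*im[...,2])&(z>90)]; print("  orange",(o.min(0)-[*c,0]).round(1),(o.max(0)-[*c,0]).round(1))
print(rect(P,(d>0)&(z>40)&(np.hypot(P[...,0]-486,P[...,1]+12)<50)),sensors.read_state()["t"])
```

```text
can lid ([array([664.9,  74.8]), array([97.8, 93.8]), np.float64(3.4)], 2192, np.float64(141.8)) knob ([array([663.2,  75.3]), array([30.2, 28.9]), np.float64(1.7)], 285, np.float64(181.8))
  orange [-54.6 -53.7 109.1] [ 55.   56.4 141.6]
n1 lid ([array([669.4, -56.6]), array([94.7, 94.3]), np.float64(2.7)], 2278, np.float64(139.0)) knob ([array([668.4, -56.6]), array([29.4, 30.4]), np.float64(2.7)], 311, np.float64(179.0))
  orange [-55.3 -54.9 108.4] [ 54.1  55.3 139. ]
n2 lid ([array([ 676.1, -186.7]), array([94.7, 95.3]), np.float64(3.2)], 2217, np.float64(139.0)) knob ([array([ 675.1, -186.1]), array([28.8, 30.7]), np.float64(3.2)], 305, np.float64(178.7))
  orange [-55.3 -54.2 104.6] [ 53.9  55.5 138.9]
([array([486.5, -11.9]), array([54.6, 56.4]), np.float64(46.4)], 687, np.float64(48.9)) 27.8917
```

View pics/t6.png

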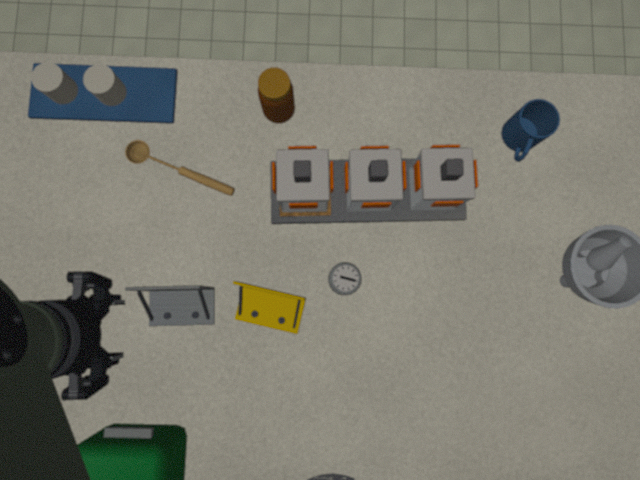

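The canister stands square on the mat at (303,175), about 2 mm from its middle, with all its latches flat. The neighbours and the timer have not moved, so I'm handing in.

```bash
python3 -c "
from plant import ctrl
print(ctrl.finish_job())"
```

```text
the job is handed in; nothing more can be done
None
```

I pressed both open latches shut on the steel stop, set the canister upright on the cork mat about 2 mm from its middle, left the neighbours and egg timer unmoved, and handed the job in at about 28 s; the hand-in call returned no verdict.

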